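# Count a streak of colonies on the colony counter

## Task

Count the colonies on the pressure-sensing counter: with your closed fingertips pointing down, come down on the red dot on the Petri dish and trace the cream S-shaped streak through every colony to the blue dot, pressing lightly so that the sprung platen stays about half-way down and never reaches its stop, and not lifting off on the way. Then lift straight off, leaving the dish in its place on the platen and everything else untouched.

Things in the scene. Friction and masses are not known exactly. Their poses are not given: they have to be found in the camera images.
- dish: closed round Petri dish, 151 mm across, 17 mm high, loose on the platen between its lugs. Origin: centre of its underside; z up; flat rigid top at z = 17 mm. x axis: from the red dot (x -48, y 0 mm) to the blue dot (x +48, y 0 mm). On its black top a cream S-shaped streak joins them through five cream colonies: y = 22 mm * sin(pi * x / 48 mm), a mark every 16 mm in x
- pad (a joint): how far the platen is pressed down, m: 0 is up, 0.014 its bottom stop. It sinks level, pushed back by a soft spring: about 1 N starts it, about 3 N holds it 7 mm down, 5 to 6 N bottoms it. The counter counts while it is 3 to 12 mm down; deeper is too hard
- pad_top (a point): centre of the platen's top face, on which the dish stands: round aluminium platen 168 mm across, six black lugs 8 mm high round the dish; sinks straight down with the dish. Where the fingertips are is judged by the point midway between the finger pads, so keep the fingers shut and pointing straight down
- counter: grey colony counter housing, 270 (x) by 300 (y) by 35 mm high, heavy and fixed. Origin: centre of its underside. The platen is at its centre, its top 53 mm above the table when up, so the dish's top is then 70 mm above the table
- pen: loose marker pen 130 mm long, 13 mm thick, white with blue cap, lying on the housing beside the platen; origin at the centre of its underside. Leave alone
- objective: loose steel microscope objective, 24 mm across, 40 mm high, standing on the housing beside the platen, on the other side from the pen; origin at the centre of its underside. Leave alone
- reagent: amber bottle 54 mm across, 120 mm high, on the table beside the counter; origin at the centre of its underside. Leave alone
- eyepiece: black and steel eyepiece tube 110 mm long, 30 mm thick, lying on the table beside the counter; origin at the centre of its underside. Leave alone
- slidebox: blue slide box with white lid, 87 by 102 by 34 mm; origin at the centre of its underside. Leave alone
- beaker: glass beaker 66 mm across, 85 mm high; origin at the centre of its underside. Leave alone
- mark0 (a point): red start dot, 12 mm across; its centre on the dish's top face
- mark1 (a point): cream colony number 1 from the red dot, 9 mm across; its centre on the dish's top face
- mark2 (a point): cream colony number 2 from the red dot, 9 mm across; its centre on the dish's top face
- mark3 (a point): cream colony number 3 from the red dot, 9 mm across; its centre on the dish's top face
- mark4 (a point): cream colony number 4 from the red dot, 9 mm across; its centre on the dish's top face
- mark5 (a point): cream colony number 5 from the red dot, 9 mm across; its centre on the dish's top face
- mark6 (a point): blue end dot, 12 mm across; its centre on the dish's top face

How it is judged:
By the outcome, as a careful person would: the job done as asked, in the order asked, and still so for the second after the job is handed in, with the robot touching nothing.
It also fails if it takes over 51 s, if anything falls off the work surface, if the arm or the gripper's body presses on something with over 40 N, if the wrist force passes 120 N, or if a joint passes its speed limit or range.

## Robot

A 6-joint arm with a two-finger parallel gripper is mounted at the origin on the work surface. World frame = base frame: x ahead of the robot, y to its left, z up, the work surface at z = 0. Lengths are in m, angles in degrees, forces in N, time in s.
With the tool pointing down it reaches from about 0.25 to 0.725 m from the base axis. Payload 9.7 kg.
Tool frame: the origin (TCP) lies between the finger pads; the fingertips stand 19 mm ahead of it and the grasp point (between the pads) is the TCP; z points along the fingers, y is the line along which they close (so a half turn about z gives the same grasp; the last joint's range is limited). The gripper opens to 85 mm and grips with 20 to 120 N. Pads are 22 mm wide; open, the fingers measure 114 mm over their backs; the gripper's body (76 mm by 85 mm) begins 54 mm behind the grasp point. The pads swing forward as they close: fully open they stand 13 mm farther back than shut.
Start: joints at [-75.917, 4.979, 10.078, 95.1, 0, 90], TCP at [0.134, -0.533, 0.25] pointing down, gripper open.
Joint ranges: [-179.16, 179.16], [-48.56, 103.87], [-65.8, 70.77], [-126.05, 130.52], [-82.76, 87.17], [-180, 180]. Speed limits (degrees/s): [127.2, 127.2, 147.25, 180, 180, 180].

## Interface

Orientations are given as [roll, pitch, yaw] about the fixed x, y, z axes, in that order (R = Rz(yaw) Ry(pitch) Rx(roll)).
In Python, from workcell import telemetry, camera, calibration, workorder gives the robot as it stands.
- The arm moves only by the tool play_rows, never from a script. Its argument "increments" is a list of rows, each a list of 3 entries, a list of its own where there are three numbers: the shift along the tool's x, y, z in mm, then the turn, a rotation vector about the tool's x, y, z in degrees, then the closure, from 0 (fully open) to 1 (shut). In form: [[[x, y, z], [ax, ay, az], jaw], ...]. A call has 1 to 20 rows; each row is the pose to reach, as a shift and turn from the pose commanded when the call began, along the tool's axes at that moment; what a row does not reach only later rows make up. A row lasts 1/10 s, in which the tool goes at most 50 mm and 8.59 degrees, less where a joint would pass 70% of its speed; a pose out of reach is approached as far as the arm can. A call with a gripper value outside its range is refused whole. The fingers move at their own pace and stop on an object; "grip_force" is the grip in N (left out, the last holds). Time passes only in rows, so rows that repeat a pose let the fingers close. It gives the time, the measured TCP pose, the force, the opening and the grip force at its end, in the units of the state.
- telemetry.get_obs(): the state, without advancing time (a new reading comes with each control period).
- camera(name): name is "scene" or "top" or "wrist"; returns (picture, depth): 420x560x3 uint8, red, green, blue; 420x560 float32, m along the optical axis (not along the pixel's ray), 0 where there is no reading.
- calibration(name): a dict with "vertical_fov" (degrees; the focal length in pixels is half the picture's height over the tangent of half this angle, whatever the lens; pixels are square), "cx", "cy" (the principal point, pixels), "rvec" (rotation vector, rad) and "tvec" (3), from world to camera coordinates, as OpenCV has them; the wrist camera has in their place "hand_eye" (4x4, takes a point from camera to tool coordinates, whose origin is the TCP and whose axes are the flange's). Camera axes: x right, y down, z forward; pixel columns grow to the right and rows downward; lengths in m; the calibration is good to about 2 mm. A picture is of the moment at which its call begins: read the wrist's pose just before it. calibration takes no time and is no camera call.
- workorder.job_done(): hands the job in; it is judged then, once.
The state is a dict: "time": time; "q": joint angles; "qd": joint speeds; "joint_efforts": joint torques, N m; "ee_pos": TCP position; "tcp_rot": TCP orientation; "wrist_force": force on the tool from outside, world axes, zero at the start; "torque": the same for the moment, N m; "opening": finger opening in m; "grasp_force": force on a finger pad.
Only numpy, scipy, OpenCV 4.12 (cv2) and the standard library are available. Lean on these libraries where they do the work, as an engineer would, in place of code of your own. Each camera call takes 0.05 s, during which the arm holds its last target. There are 200 camera calls.

## Working session

There is one attempt and no reset: what is moved stays moved. The work goes in short steps, Python scripts to look and compute and a tool call to move; the robot and the scene stay as the last step left them, time stands still between calls to the robot, and variables do not carry over. Pictures are saved under pics/ and viewed, at most 10 in all, crops included, and the job is handed in when it is done.

Besides the shell and the picture viewer there is one more tool, called after "Emit:" as a command line: name --argument value ..., lists and objects as JSON in quotes. play_rows: Moves the arm, as the interface text tells. Its arguments: {"type":"object","properties":{"increments":{"type":"array"},"grip_force":{"type":"number"}},"required":["increments"]}

```bash
mkdir -p pics; cat > h.py <<'E'
import numpy as np, cv2
from scipy.spatial.transform import Rotation as R
from workcell import telemetry, camera, calibration, workorder
def ray(name,obs=None):
    c=calibration(name); f=210/np.tan(np.radians(c["vertical_fov"])/2)
    if name=="wrist":
        T=np.eye(4);T[:3,:3]=R.from_euler('xyz',obs["tcp_rot"],degrees=True).as_matrix();T[:3,3]=obs["ee_pos"]
        M=T@np.array(c["hand_eye"])
    else:
        Rm=R.from_rotvec(np.ravel(c["rvec"])).as_matrix(); M=np.eye(4); M[:3,:3]=Rm.T; M[:3,3]=-Rm.T@np.ravel(c["tvec"])
    return f,c["cx"],c["cy"],M
def onplane(name,u,v,z,obs=None):
    f,cx,cy,M=ray(name,obs); d=M[:3,:3]@np.array([(u-cx)/f,(v-cy)/f,1]); o=M[:3,3]
    return o+d*(z-o[2])/d[2]
E
python3 - <<'E'
from h import *
o=telemetry.get_obs(); print(o); print(calibration("top"), calibration("wrist"))
p,d=camera("top"); np.save("top.npy",p); cv2.imwrite("pics/top.png",p[:,:,::-1])
E
```

```text
{'time': 0.0, 'q': array([-7.59172821e+01,  5.01274349e+00,  1.00324017e+01,  9.50961357e+01,
        1.54024490e-03,  9.00010925e+01]), 'qd': array([ 0.02572612,  0.04333453,  0.03371786, -0.0506175 , -0.00190891,
        0.05207574]), 'joint_efforts': array([-1.57052211e-03, -5.20393002e+01,  4.64799142e+01,  1.62578851e-02,
        3.07522566e-05,  3.84311207e-06]), 'ee_pos': array([ 0.13378834, -0.53328509,  0.24954887]), 'tcp_rot': array([-1.79923522e+02, -1.53878528e-03,  1.40816234e+01]), 'wrist_force': array([-0.46764271, -0.76635309,  0.24581483]), 'torque': array([-0.00482448,  0.05460932,  0.00896382]), 'grasp_force': 0.0, 'opening': 0.0851343765422172}
{'vertical_fov': 52.951887815676706, 'cx': 279.5611245732507, 'cy': 206.2522005808342, 'rvec': array([ 2.15991351, -2.19321534,  0.08001917]), 'tvec': array([0.05683232, 0.54995636, 1.02243834])} {'vertical_fov': 66.0858173955321, 'cx': 275.12459539488674, 'cy': 210.09661381289743, 'hand_eye': array([[ 7.33418141e-04, -9.45055452e-01, -3.26909244e-01,
         8.42990049e-02],
       [ 9.99999335e-01,  4.02054775e-04,  1.08119792e-03,
        -6.92289153e-04],
       [-8.90356568e-04, -3.26909820e-01,  9.45055119e-01,
        -1.24029249e-01],
       [ 0.00000000e+00,  0.00000000e+00,  0.00000000e+00,
         1.00000000e+00]])}
```

View pics/top.png

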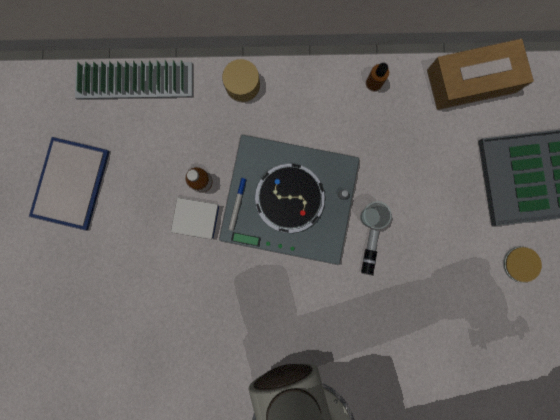

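The top view shows the counter around (290,198), with the red dot at about (303,212) and the blue at about (277,182). The pen is to the left at (237,205) and the objective to the right at (345,194). I'll get the coordinates next.

```bash
cat > seg.py <<'E'
from h import *
def dots(p,name,box,obs=None,z=0.07):
    x0,x1,y0,y1=box; c=p.astype(int); r,g,b=c[...,0],c[...,1],c[...,2]
    m=np.zeros(r.shape,bool); m[y0:y1,x0:x1]=True
    out={}
    for n,k in (("red",(r>110)&(g<70)&(b<70)),("blue",(b>110)&(r<80)&(b-g>50)),("cream",(r>110)&(g>100)&(r-b>25))):
        v,u=np.nonzero(m&k)
        if len(u): out[n]=onplane(name,u.mean(),v.mean(),z,obs); print(n,len(u),u.mean().round(1),v.mean().round(1),out[n].round(4))
    return out
E
python3 - <<'E'
from seg import *
p=np.load("top.npy")
d=dots(p,"top",(262,318,170,226))
for n,(u,v) in dict(pen0=(242,181),pen1=(232,229),obj=(345,193),c1=(240,136),c2=(358,157),c3=(342,262),c4=(221,240)).items(): print(n,onplane("top",u,v,.035 if n[0]=='c' else .05).round(3))
cv2.imwrite("pics/topcrop.png",cv2.resize(p[125:275,190:400],None,fx=3.8,fy=3.8,interpolation=cv2.INTER_CUBIC)[:,:,::-1])
E
```

```text
red 18 302.4 212.3 [ 0.5317 -0.0056  0.07  ]
blue 13 276.8 181.4 [0.6063 0.0538 0.07  ]
cream 37 290.3 196.9 [0.5688 0.0224 0.07  ]
pen0 [0.611 0.138 0.05 ]
pen1 [0.495 0.163 0.05 ]
obj [ 0.578 -0.11   0.05 ]
c1 [0.726 0.144 0.035]
c2 [ 0.669 -0.147  0.035]
c3 [ 0.412 -0.101  0.035]
c4 [0.47  0.192 0.035]
```

View pics/topcrop.png

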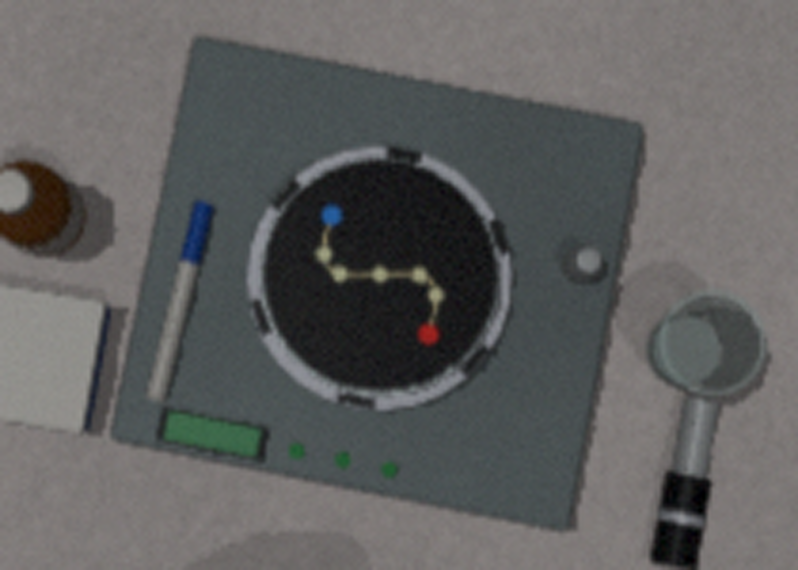

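Emit:
play_rows --increments '[[[10,-9,0],[0,0,0],1],[[30,-26,0],[0,0,0],1],[[60,-52,0],[0,0,0],1],[[95,-82,0],[0,0,0],1],[[130,-112,0],[0,0,0],1],[[165,-143,0],[0,0,0],1],[[200,-173,0],[0,0,0],1],[[235,-203,0],[0,0,0],1],[[270,-234,0],[0,0,0],1],[[305,-264,0],[0,0,0],1],[[340,-294,0],[0,0,0],1],[[375,-324,0],[0,0,0],1],[[410,-355,0],[0,0,0],1],[[440,-381,0],[0,0,0],1],[[465,-402,0],[0,0,0],1],[[485,-420,0],[0,0,0],1],[[497,-430,0],[0,0,0],1],[[502,-434,0],[0,0,0],1],[[502,-434,0],[0,0,0],1],[[502,-434,0],[0,0,0],1]]' --grip_force 20

```text
time: 2.05
ee_pos: [0.5147, 0.0089, 0.2504]
tcp_rot: [180.0, 0.0, 14.0]
wrist_force: [0.1, -0.7, 0.3]
opening: 0.0001
grasp_force: 0.0
```

```bash
python3 - <<'E'
from seg import *
o=telemetry.get_obs(); print(o["time"],o["q"],o["ee_pos"],o["tcp_rot"],o["wrist_force"],o["opening"])
p,d=camera("wrist"); np.save("w.npy",p); cv2.imwrite("pics/w.png",p[:,:,::-1])
dots(p,"wrist",(0,560,0,420),o)
E
```

```text
2.05 [ 9.99885780e-01  1.40679776e-01  5.07860808e+00  9.49458878e+01
 -1.23953981e-02  1.66955935e+02] [0.51466424 0.00892492 0.25042123] [1.79989721e+02 1.05517642e-02 1.40439509e+01] [ 0.10457917 -0.70505381  0.26583958] 6.765185955361445e-05
red 160 283.3 171.0 [0.5345 0.0061 0.07  ]
blue 730 184.0 66.2 [0.6027 0.1125 0.07  ]
cream 854 261.7 124.9 [0.5712 0.036  0.07  ]
```

View pics/w.png

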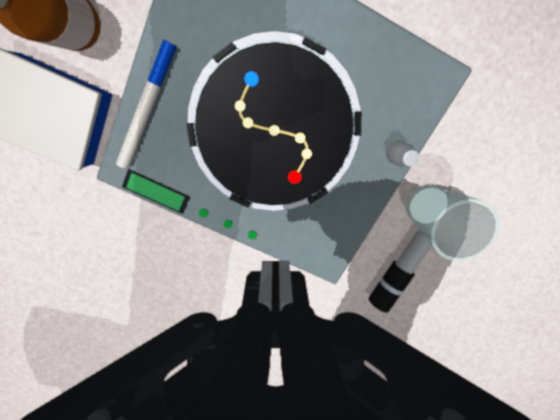

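The wrist view shows the dish clearly, with red at (294,177), blue at (251,79), and colonies at (307,154), (300,138), (274,130), (248,123) and (240,106). The shut fingers end at about (275,265).

```bash
cat > fit.py <<'E'
from seg import *
def fit(p,o,box,px,name="wrist"):
    d=dots(p,name,box,o)
    P=[d["red"]]+[onplane(name,u,v,.07,o) for u,v in px]+[d["blue"]]
    P=np.array(P)[:,:2]; x=np.arange(-48,49,16)/1000; M=np.c_[x,.022*np.sin(np.pi*x/.048)]
    a=np.angle(np.sum((M[:,0]-1j*M[:,1])*((P-P.mean(0))@[1,1j]))); c=P.mean(0)
    Rm=np.array([[np.cos(a),-np.sin(a)],[np.sin(a),np.cos(a)]]); F=M@Rm.T+c
    print("centre",c.round(4),"angle",np.degrees(a).round(2)); print(np.c_[F,P-F].round(4)); return c,a
E
python3 - <<'E'
from fit import *
o=telemetry.get_obs(); p=np.load("w.npy")
fit(p,o,(200,350,50,200),[(307,154),(300,138),(274,130),(248,123),(240,106)])
f,cx,cy,M=ray("top"); t=np.load("top.npy")
k=lambda u,v:(190+u/3.8,125+v/3.8)
fit(t,o,(262,318,170,226),[k(436,295),k(419,274),k(380,274),k(339,273),k(323,254)],"top")
E
```

```text
red 154 294.1 176.7 [ 0.5317 -0.0055  0.07  ]
blue 189 251.2 78.2 [0.6075 0.0539 0.07  ]
cream 819 272.3 128.8 [0.5702 0.0256 0.07  ]
centre [0.5693 0.0238] angle 38.23
[[ 5.316e-01 -5.900e-03  1.000e-04  4.000e-04]
 [ 5.559e-01 -1.100e-02 -2.000e-04 -6.000e-04]
 [ 5.685e-01 -1.100e-03 -1.000e-04 -1.000e-04]
 [ 5.693e-01  2.380e-02  2.000e-04  1.000e-04]
 [ 5.701e-01  4.870e-02 -3.000e-04 -2.000e-04]
 [ 5.826e-01  5.860e-02 -2.000e-04  0.000e+00]
 [ 6.070e-01  5.350e-02  5.000e-04  4.000e-04]]
red 18 302.4 212.3 [ 0.5317 -0.0056  0.07  ]
blue 13 276.8 181.4 [0.6063 0.0538 0.07  ]
cream 37 290.3 196.9 [0.5688 0.0224 0.07  ]
centre [0.5685 0.0236] angle 38.43
[[ 5.309e-01 -6.200e-03  8.000e-04  6.000e-04]
 [ 5.552e-01 -1.120e-02 -7.000e-04 -4.000e-04]
 [ 5.678e-01 -1.200e-03  1.000e-04 -0.000e+00]
 [ 5.685e-01  2.360e-02 -2.000e-04 -6.000e-04]
 [ 5.692e-01  4.850e-02  1.000e-04  1.000e-04]
 [ 5.817e-01  5.840e-02 -3.000e-04 -1.000e-04]
 [ 6.061e-01  5.350e-02  2.000e-04  4.000e-04]]
```

```bash
python3 - <<'E'
from h import *
o=telemetry.get_obs(); y=np.radians(o["tcp_rot"][2]); d=np.array([.5313,-.006,.105])-o["ee_pos"]; c,s=np.cos(y),np.sin(y)
print(o["ee_pos"],o["tcp_rot"],"tool mm",1000*np.array([c*d[0]+s*d[1],s*d[0]-c*d[1],-d[2]]))
C=calibration("wrist"); f=210/np.tan(np.radians(C["vertical_fov"])/2); q=np.linalg.inv(C["hand_eye"])@[0,0,.019,1]; print("tip px",f*q[0]/q[2]+C["cx"],f*q[1]/q[2]+C["cy"])
p=np.load("w.npy"); cv2.imwrite("pics/tip.png",cv2.resize(p[235:335,215:345],None,fx=6,fy=6,interpolation=cv2.INTER_CUBIC)[:,:,::-1])
E
```

```text
[0.51467405 0.0087643  0.25051097] [ 1.79990072e+02 -3.02365542e-03  1.40203768e+01] tool mm [ 12.55374923  18.35238709 145.51096648]
tip px 276.12127392741337 275.3854657162886
```

View pics/tip.png

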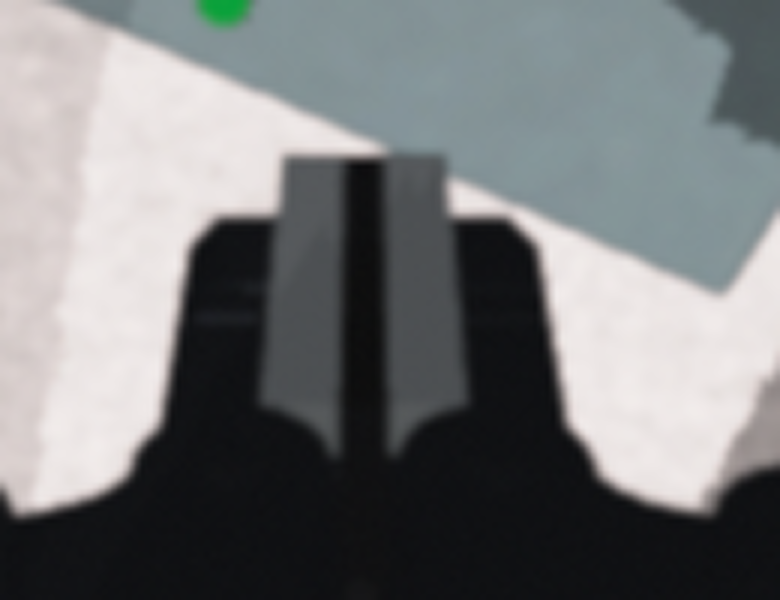

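The middle of the fingertip shows at (275.8,261), and its column matches the prediction. I'll go to the hover over red.

Emit:
play_rows --increments '[[[2,3,15],[0,0,0],1],[[4,6,40],[0,0,0],1],[[7,10,70],[0,0,0],1],[[10,14,100],[0,0,0],1],[[12,17,125],[0,0,0],1],[[12.6,18.4,140],[0,0,0],1],[[12.6,18.4,145.5],[0,0,0],1],[[12.6,18.4,145.5],[0,0,0],1],[[12.6,18.4,145.5],[0,0,0],1],[[12.6,18.4,145.5],[0,0,0],1]]'

```text
time: 3.1
ee_pos: [0.5324, -0.0051, 0.1061]
tcp_rot: [180.0, -0.1, 14.1]
wrist_force: [0.7, 0.5, 0.7]
opening: 0.0001
grasp_force: 0.0
```

```bash
python3 - <<'E'
from h import *
o=telemetry.get_obs(); print(o["time"],o["ee_pos"],o["tcp_rot"],o["wrist_force"],o["q"])
p,d=camera("wrist"); cv2.imwrite("pics/hov.png",p[:,:,::-1])
C=calibration("wrist"); f=210/np.tan(np.radians(C["vertical_fov"])/2); H=C["hand_eye"]
for u,v in [(266,262),(284,262),(266,270),(284,270),(266,280),(284,280),(266,295)]:
    z=d[v,u]; print(u,v,z,(H@[(u-C["cx"])/f*z,(v-C["cy"])/f*z,z,1])[:3].round(4))
E
```

```text
3.1 [ 0.53244857 -0.00509335  0.10610882] [ 1.79970814e+02 -1.14438232e-01  1.40891048e+01] [0.67622899 0.53341349 0.74389049] [-5.48408995e-01  2.10801127e+00 -8.87564798e+00  7.88982414e+01
  6.80421734e-04  1.65362516e+02]
266 262 0.15370098 [ 0.0107 -0.0049  0.0132]
284 262 0.15356433 [0.0108 0.0037 0.013 ]
266 270 0.14740752 [ 0.0103 -0.0047  0.0063]
284 270 0.1465056 [0.0107 0.0035 0.0055]
266 280 0.1372055 [ 0.0114 -0.0044 -0.0041]
284 280 0.13864668 [ 0.0106  0.0033 -0.0028]
266 295 0.12767646 [ 0.0108 -0.0041 -0.0143]
```

View pics/hov.png

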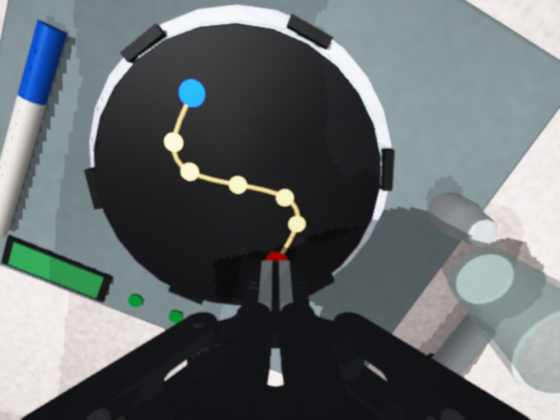

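The hover view has the tip over the red dot at (277,257), the blue dot at (191,93), and colonies at (297,224), (285,198), (238,185), (190,172) and (174,142). I'll check the fit from here.

```bash
python3 - <<'E'
from fit import *
o=telemetry.get_obs(); print(o["ee_pos"],o["tcp_rot"],o["qd"],o["wrist_force"])
P=np.array([onplane("wrist",u,v,.07,o) for u,v in [(297,224),(285,198),(238,185),(190,172),(174,142),(191,93)]])[:,:2]
x=np.arange(-32,49,16)/1000; M=np.c_[x,.022*np.sin(np.pi*x/.048)]; a=np.radians(38.3)
F=M@np.array([[np.cos(a),np.sin(a)],[-np.sin(a),np.cos(a)]])+[.569,.0237]
print((P-F).round(4),(P-F).mean(0))
E
```

```text
[ 0.53236208 -0.00507619  0.1059466 ] [ 1.79973381e+02 -9.90464735e-02  1.40926868e+01] [-0.05363481  0.22674415 -0.26868477 -0.14323551 -0.09729102 -0.0545598 ] [-0.98717953 -0.10645852 -0.41086774]
[[-0.0001  0.0003]
 [-0.0002  0.0003]
 [-0.0001  0.0005]
 [-0.0001  0.0004]
 [ 0.0002  0.0005]
 [ 0.0001  0.0011]] [-3.97906454e-05  5.34007223e-04]
```

Emit:
play_rows --increments '[[[-1,0.5,3],[0,0,0],1],[[-1,0.5,7],[0,0,0],1],[[-1,0.5,10],[0,0,0],1],[[-1,0.5,10],[0,0,0],1],[[-1,0.5,10],[0,0,0],1]]'

```text
time: 3.65
ee_pos: [0.5309, -0.0059, 0.0946]
tcp_rot: [-180.0, 0.0, 14.1]
wrist_force: [-0.1, -0.7, -0.2]
opening: -0.0002
grasp_force: 0.0
```

```bash
python3 - <<'E'
from h import *
for i in range(3):
    o=telemetry.get_obs(); print(o["ee_pos"],o["tcp_rot"],o["wrist_force"]); camera("wrist")
E
```

```text
[ 0.53091357 -0.00585002  0.0946443 ] [-1.79995745e+02  1.42748652e-02  1.40840736e+01] [-0.06589359 -0.67836829 -0.2006962 ]
[ 0.53098495 -0.0058675   0.09476406] [-1.79997990e+02  4.03368990e-03  1.40808572e+01] [0.10053299 0.66858324 0.04565702]
[ 0.53105111 -0.00585396  0.09488279] [ 1.79998999e+02 -7.75636159e-03  1.40853603e+01] [-0.92956841  0.10073337  0.262104  ]
```

Emit:
play_rows --increments '[[[0.3,0,2],[0,0,0],1],[[0.3,0,4],[0,0,0],1],[[0.3,0,6],[0,0,0],1],[[0.3,0,8],[0,0,0],1],[[0.3,0,9],[0,0,0],1],[[0.3,0,10],[0,0,0],1],[[0.3,0,10],[0,0,0],1],[[0.3,0,10],[0,0,0],1]]'

```text
time: 4.6
ee_pos: [0.5313, -0.0058, 0.0849]
tcp_rot: [180.0, -0.0, 14.1]
wrist_force: [-1.5, -0.3, 2.8]
opening: 0.0002
grasp_force: 1.1
```

```bash
python3 - <<'E'
from h import *
for i in range(6):
    o=telemetry.get_obs(); print(o["time"],o["ee_pos"],o["tcp_rot"],o["wrist_force"]); camera("wrist")
E
```

```text
4.6 [ 0.53128135 -0.00578762  0.08488462] [ 1.79999329e+02 -2.94291474e-03  1.40839480e+01] [-1.50690114 -0.31705181  2.78019086]
4.65 [ 0.53129865 -0.00578763  0.08490237] [ 1.79999173e+02 -5.98504913e-03  1.40850398e+01] [-0.45334466  0.97181971  2.23827304]
4.7 [ 0.53128169 -0.005804    0.08489893] [ 1.79999514e+02 -4.29055760e-03  1.40821506e+01] [-1.83461432 -0.57531288  1.15737264]
4.75 [ 0.53128532 -0.0057984   0.08489223] [ 1.79999226e+02 -4.37335026e-03  1.40819531e+01] [-0.50341826 -0.26698828  1.91308042]
4.8 [ 0.53129891 -0.00578837  0.0848819 ] [ 1.79998837e+02 -5.00529782e-03  1.40843102e+01] [-1.66922063  0.16282807  2.53865892]
4.85 [ 0.53127358 -0.00579539  0.08481985] [-1.79998617e+02 -1.79633185e-04  1.40834884e+01] [-0.53973946  0.66476733  1.82745148]
```

About 2.1 N at z 0.0849 puts contact at 0.0888, so the 19 mm tip is confirmed. I need 3 mm more, and then the trace.

```bash
cat > path.py <<'E'
import sys
from h import *
o=telemetry.get_obs(); print(o["time"],o["ee_pos"].round(4),o["tcp_rot"].round(2),o["wrist_force"].round(1))
a=np.radians(38.4); C=np.array([.569,.024]); y=np.radians(14.08)
xs=np.linspace(-.048,.048,4001); ys=.022*np.sin(np.pi*xs/.048)
s=np.r_[0,np.cumsum(np.hypot(np.diff(xs),np.diff(ys)))]; t=np.linspace(0,s[-1],77); print(s[-1])
L=np.c_[np.interp(t,s,xs),np.interp(t,s,ys)]; W=L@np.array([[np.cos(a),np.sin(a)],[-np.sin(a),np.cos(a)]])+C
k=int(sys.argv[1]); n=int(sys.argv[2]); dz=float(sys.argv[3])
D=W[k+1:k+1+n]-o["ee_pos"][:2]; T=1000*np.c_[np.cos(y)*D[:,0]+np.sin(y)*D[:,1],np.sin(y)*D[:,0]-np.cos(y)*D[:,1]]
print("err now mm",1000*(o["ee_pos"][:2]-W[k]))
print(", ".join("[[%.1f, %.1f, %.1f], [0, 0, 0], 1]"%(p,q,dz) for p,q in T))
E
python3 path.py 0 16 3
```

```text
4.9 [ 0.5313 -0.0058  0.0848] [180.    -0.    14.08] [-0.6  0.1  2.2]
0.13463179133784026
err now mm [-0.10419257  0.022873  ]
[[1.6, 1.0, 3.0], [0, 0, 0], 1], [[3.1, 1.9, 3.0], [0, 0, 0], 1], [[4.7, 2.8, 3.0], [0, 0, 0], 1], [[6.2, 3.7, 3.0], [0, 0, 0], 1], [[7.7, 4.5, 3.0], [0, 0, 0], 1], [[9.3, 5.4, 3.0], [0, 0, 0], 1], [[10.8, 6.2, 3.0], [0, 0, 0], 1], [[12.4, 7.0, 3.0], [0, 0, 0], 1], [[14.0, 7.8, 3.0], [0, 0, 0], 1], [[15.6, 8.5, 3.0], [0, 0, 0], 1], [[17.3, 9.2, 3.0], [0, 0, 0], 1], [[18.9, 9.8, 3.0], [0, 0, 0], 1], [[20.6, 10.4, 3.0], [0, 0, 0], 1], [[22.3, 10.8, 3.0], [0, 0, 0], 1], [[24.1, 11.1, 3.0], [0, 0, 0], 1], [[25.9, 11.2, 3.0], [0, 0, 0], 1]
```

Emit:
play_rows --increments '[[[0,0,1],[0,0,0],1],[[0,0,2],[0,0,0],1],[[0,0,3],[0,0,0],1],[[0,0,3],[0,0,0],1],[[1.6,1.0,3.0],[0,0,0],1],[[3.1,1.9,3.0],[0,0,0],1],[[4.7,2.8,3.0],[0,0,0],1],[[6.2,3.7,3.0],[0,0,0],1],[[7.7,4.5,3.0],[0,0,0],1],[[9.3,5.4,3.0],[0,0,0],1],[[10.8,6.2,3.0],[0,0,0],1],[[12.4,7.0,3.0],[0,0,0],1],[[14.0,7.8,3.0],[0,0,0],1],[[15.6,8.5,3.0],[0,0,0],1],[[17.3,9.2,3.0],[0,0,0],1],[[18.9,9.8,3.0],[0,0,0],1],[[20.6,10.4,3.0],[0,0,0],1],[[22.3,10.8,3.0],[0,0,0],1],[[24.1,11.1,3.0],[0,0,0],1],[[25.9,11.2,3.0],[0,0,0],1]]'

```text
time: 6.9
ee_pos: [0.5593, -0.0104, 0.0818]
tcp_rot: [180.0, 0.0, 14.1]
wrist_force: [-1.6, -0.7, 2.9]
opening: -0.0002
grasp_force: 1.6
```

```bash
python3 - <<'E'
from h import *
F=[]
for i in range(4):
    o=telemetry.get_obs(); F.append(o["wrist_force"]); p,d=camera("wrist"); print(o["ee_pos"].round(4))
print(np.mean(F,0)); cv2.imwrite("pics/mid.png",p[:,:,::-1])
E
python3 path.py 16 20 0
```

```text
[ 0.5593 -0.0104  0.0818]
[ 0.5595 -0.0104  0.0818]
[ 0.5595 -0.0104  0.0818]
[ 0.5595 -0.0104  0.0819]
[-1.0788855  -0.79534937  2.62372144]
7.1 [ 0.5595 -0.0104  0.0819] [ 1.7999e+02 -4.0000e-02  1.4080e+01] [ 0.4 -0.4  2.2]
0.13463179133784026
err now mm [0.41801758 0.01155754]
[[1.4, -0.2, 0.0], [0, 0, 0], 1], [[3.1, -0.5, 0.0], [0, 0, 0], 1], [[4.8, -1.1, 0.0], [0, 0, 0], 1], [[6.3, -1.9, 0.0], [0, 0, 0], 1], [[7.7, -3.0, 0.0], [0, 0, 0], 1], [[8.9, -4.3, 0.0], [0, 0, 0], 1], [[10.0, -5.7, 0.0], [0, 0, 0], 1], [[10.9, -7.2, 0.0], [0, 0, 0], 1], [[11.8, -8.8, 0.0], [0, 0, 0], 1], [[12.5, -10.4, 0.0], [0, 0, 0], 1], [[13.1, -12.1, 0.0], [0, 0, 0], 1], [[13.7, -13.7, 0.0], [0, 0, 0], 1], [[14.2, -15.4, 0.0], [0, 0, 0], 1], [[14.7, -17.1, 0.0], [0, 0, 0], 1], [[15.1, -18.9, 0.0], [0, 0, 0], 1], [[15.5, -20.6, 0.0], [0, 0, 0], 1], [[15.9, -22.3, 0.0], [0, 0, 0], 1], [[16.3, -24.1, 0.0], [0, 0, 0], 1], [[16.6, -25.8, 0.0], [0, 0, 0], 1], [[16.9, -27.5, 0.0], [0, 0, 0], 1]
```

View pics/mid.png

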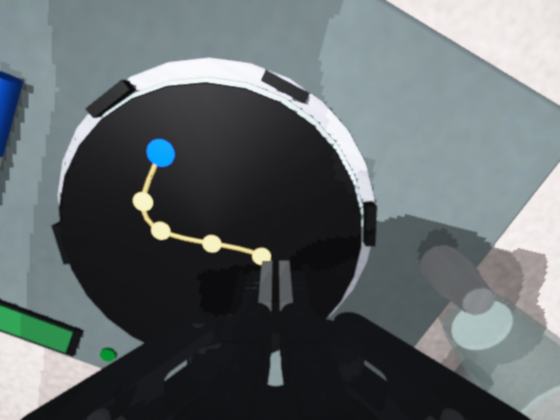

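Midway, the view shows blue at (160,152) and colonies 2 to 5 at (262,256), (211,244), (161,231) and (142,201). I'll check whether the dish has shifted.

```bash
cat > chk.py <<'E'
from h import *
def chk(px,x,z):
    o=telemetry.get_obs()
    P=np.array([onplane("wrist",u,v,z,o) for u,v in px])[:,:2]
    x=np.array(x)/1000; M=np.c_[x,.022*np.sin(np.pi*x/.048)]; a=np.radians(38.4)
    F=M@np.array([[np.cos(a),np.sin(a)],[-np.sin(a),np.cos(a)]])+[.569,.024]
    print((1000*(P-F)).round(1))
E
python3 -c "
from chk import *
chk([(262,256),(211,244),(161,231),(142,201),(160,152)],[-16,0,16,32,48],.063)"
```

```text
[[ 0.1 -0.1]
 [-0.3  0.6]
 [-0.1  0.2]
 [ 0.2  0.8]
 [ 0.5  0.7]]
```

The dish hasn't shifted, so I'll continue.

Emit:
play_rows --increments '[[[1.4,-0.2,0.0],[0,0,0],1],[[3.1,-0.5,0.0],[0,0,0],1],[[4.8,-1.1,0.0],[0,0,0],1],[[6.3,-1.9,0.0],[0,0,0],1],[[7.7,-3.0,0.0],[0,0,0],1],[[8.9,-4.3,0.0],[0,0,0],1],[[10.0,-5.7,0.0],[0,0,0],1],[[10.9,-7.2,0.0],[0,0,0],1],[[11.8,-8.8,0.0],[0,0,0],1],[[12.5,-10.4,0.0],[0,0,0],1],[[13.1,-12.1,0.0],[0,0,0],1],[[13.7,-13.7,0.0],[0,0,0],1],[[14.2,-15.4,0.0],[0,0,0],1],[[14.7,-17.1,0.0],[0,0,0],1],[[15.1,-18.9,0.0],[0,0,0],1],[[15.5,-20.6,0.0],[0,0,0],1],[[15.9,-22.3,0.0],[0,0,0],1],[[16.3,-24.1,0.0],[0,0,0],1],[[16.6,-25.8,0.0],[0,0,0],1],[[16.9,-27.5,0.0],[0,0,0],1]]'

```text
time: 9.1
ee_pos: [0.5688, 0.0206, 0.0818]
tcp_rot: [-180.0, -0.0, 14.1]
wrist_force: [0.0, -2.4, 2.8]
opening: -0.0002
grasp_force: 1.6
```

```bash
python3 path.py 36 20 0
```

```text
9.1 [0.5688 0.0206 0.0818] [-180.     -0.     14.08] [ 0.  -2.4  2.8]
0.13463179133784026
err now mm [-0.38928716  0.12116761]
[[0.7, -1.5, 0.0], [0, 0, 0], 1], [[1.0, -3.3, 0.0], [0, 0, 0], 1], [[1.3, -5.0, 0.0], [0, 0, 0], 1], [[1.6, -6.8, 0.0], [0, 0, 0], 1], [[2.0, -8.5, 0.0], [0, 0, 0], 1], [[2.3, -10.2, 0.0], [0, 0, 0], 1], [[2.7, -12.0, 0.0], [0, 0, 0], 1], [[3.1, -13.7, 0.0], [0, 0, 0], 1], [[3.5, -15.4, 0.0], [0, 0, 0], 1], [[3.9, -17.1, 0.0], [0, 0, 0], 1], [[4.4, -18.8, 0.0], [0, 0, 0], 1], [[4.9, -20.5, 0.0], [0, 0, 0], 1], [[5.5, -22.2, 0.0], [0, 0, 0], 1], [[6.1, -23.9, 0.0], [0, 0, 0], 1], [[6.8, -25.5, 0.0], [0, 0, 0], 1], [[7.6, -27.1, 0.0], [0, 0, 0], 1], [[8.6, -28.6, 0.0], [0, 0, 0], 1], [[9.6, -30.0, 0.0], [0, 0, 0], 1], [[10.9, -31.3, 0.0], [0, 0, 0], 1], [[12.3, -32.3, 0.0], [0, 0, 0], 1]
```

Emit:
play_rows --increments '[[[0.7,-1.5,0.0],[0,0,0],1],[[1.0,-3.3,0.0],[0,0,0],1],[[1.3,-5.0,0.0],[0,0,0],1],[[1.6,-6.8,0.0],[0,0,0],1],[[2.0,-8.5,0.0],[0,0,0],1],[[2.3,-10.2,0.0],[0,0,0],1],[[2.7,-12.0,0.0],[0,0,0],1],[[3.1,-13.7,0.0],[0,0,0],1],[[3.5,-15.4,0.0],[0,0,0],1],[[3.9,-17.1,0.0],[0,0,0],1],[[4.4,-18.8,0.0],[0,0,0],1],[[4.9,-20.5,0.0],[0,0,0],1],[[5.5,-22.2,0.0],[0,0,0],1],[[6.1,-23.9,0.0],[0,0,0],1],[[6.8,-25.5,0.0],[0,0,0],1],[[7.6,-27.1,0.0],[0,0,0],1],[[8.6,-28.6,0.0],[0,0,0],1],[[9.6,-30.0,0.0],[0,0,0],1],[[10.9,-31.3,0.0],[0,0,0],1],[[12.3,-32.3,0.0],[0,0,0],1]]'

```text
time: 11.1
ee_pos: [0.5728, 0.0549, 0.0817]
tcp_rot: [-180.0, 0.0, 14.1]
wrist_force: [-1.6, -0.8, 3.4]
opening: -0.0
grasp_force: 1.6
```

```bash
python3 - <<'E'
from h import *
p,d=camera("wrist"); cv2.imwrite("pics/late.png",p[:,:,::-1])
E
python3 path.py 56 20 0
```

```text
11.15 [0.573  0.0551 0.0817] [-1.7998e+02  1.0000e-02  1.4100e+01] [-1.6 -1.5  3.1]
0.13463179133784026
err now mm [0.13068131 0.15600116]
[[1.4, -0.7, 0.0], [0, 0, 0], 1], [[3.0, -1.3, 0.0], [0, 0, 0], 1], [[4.8, -1.7, 0.0], [0, 0, 0], 1], [[6.6, -1.7, 0.0], [0, 0, 0], 1], [[8.3, -1.6, 0.0], [0, 0, 0], 1], [[10.1, -1.3, 0.0], [0, 0, 0], 1], [[11.8, -0.9, 0.0], [0, 0, 0], 1], [[13.5, -0.4, 0.0], [0, 0, 0], 1], [[15.1, 0.3, 0.0], [0, 0, 0], 1], [[16.8, 0.9, 0.0], [0, 0, 0], 1], [[18.4, 1.7, 0.0], [0, 0, 0], 1], [[20.0, 2.4, 0.0], [0, 0, 0], 1], [[21.6, 3.2, 0.0], [0, 0, 0], 1], [[23.1, 4.1, 0.0], [0, 0, 0], 1], [[24.7, 4.9, 0.0], [0, 0, 0], 1], [[26.2, 5.8, 0.0], [0, 0, 0], 1], [[27.7, 6.7, 0.0], [0, 0, 0], 1], [[29.3, 7.6, 0.0], [0, 0, 0], 1], [[30.8, 8.5, 0.0], [0, 0, 0], 1], [[32.3, 9.4, 0.0], [0, 0, 0], 1]
```

View pics/late.png

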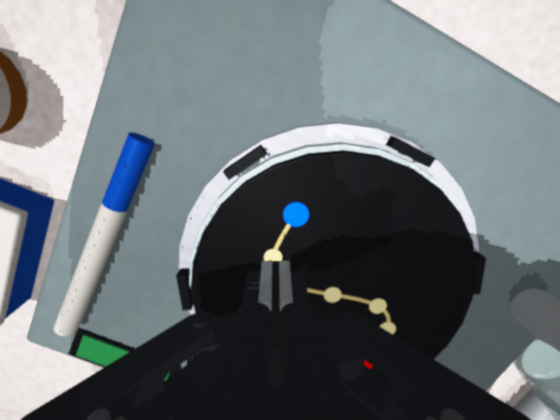

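The late view shows colony 5 at (273,257), blue at (296,214), colony 3 at (333,295) and colony 2 at (377,306). Checking for a shift again.

```bash
python3 -c "
from chk import *
chk([(377,306),(333,295),(273,257),(296,214)],[-16,0,32,48],.063)"
```

```text
[[ 0.1  0.5]
 [ 0.1 -0.1]
 [ 0.5  0.4]
 [ 0.6  0.3]]
```

Emit:
play_rows --increments '[[[1.4,-0.7,0.0],[0,0,0],1],[[3.0,-1.3,0.0],[0,0,0],1],[[4.8,-1.7,0.0],[0,0,0],1],[[6.6,-1.7,0.0],[0,0,0],1],[[8.3,-1.6,0.0],[0,0,0],1],[[10.1,-1.3,0.0],[0,0,0],1],[[11.8,-0.9,0.0],[0,0,0],1],[[13.5,-0.4,0.0],[0,0,0],1],[[15.1,0.3,0.0],[0,0,0],1],[[16.8,0.9,0.0],[0,0,0],1],[[18.4,1.7,0.0],[0,0,0],1],[[20.0,2.4,0.0],[0,0,0],1],[[21.6,3.2,0.0],[0,0,0],1],[[23.1,4.1,0.0],[0,0,0],1],[[24.7,4.9,0.0],[0,0,0],1],[[26.2,5.8,0.0],[0,0,0],1],[[27.7,6.7,0.0],[0,0,0],1],[[29.3,7.6,0.0],[0,0,0],1],[[30.8,8.5,0.0],[0,0,0],1],[[32.3,9.4,0.0],[0,0,0],1]]'

```text
time: 13.15
ee_pos: [0.6067, 0.0534, 0.0818]
tcp_rot: [180.0, 0.0, 14.1]
wrist_force: [-1.3, 0.8, 3.2]
opening: -0.0001
grasp_force: 1.6
```

```bash
python3 path.py 76 0 0
```

```text
13.15 [0.6067 0.0534 0.0818] [180.     0.    14.08] [-1.3  0.8  3.2]
0.13463179133784026
err now mm [ 0.04475621 -0.37360955]
```

At the blue dot. I'll hold briefly, then lift straight up.

Emit:
play_rows --increments '[[[0,-0.3,0],[0,0,0],1],[[0,-0.3,0],[0,0,0],1],[[0,-0.3,0],[0,0,0],1],[[0,-0.3,-2],[0,0,0],1],[[0,-0.3,-4],[0,0,0],1],[[0,-0.3,-6],[0,0,0],1],[[0,-0.3,-8],[0,0,0],1],[[0,-0.3,-11],[0,0,0],1],[[0,-0.3,-16],[0,0,0],1],[[0,-0.3,-24],[0,0,0],1],[[0,-0.3,-34],[0,0,0],1],[[0,-0.3,-46],[0,0,0],1],[[0,-0.3,-60],[0,0,0],1],[[0,-0.3,-75],[0,0,0],1],[[0,-0.3,-88],[0,0,0],1],[[0,-0.3,-96],[0,0,0],1],[[0,-0.3,-100],[0,0,0],1],[[0,-0.3,-100],[0,0,0],1],[[0,-0.3,-100],[0,0,0],1],[[0,-0.3,-100],[0,0,0],1]]'

```text
time: 15.15
ee_pos: [0.6062, 0.0537, 0.181]
tcp_rot: [-180.0, 0.1, 14.1]
wrist_force: [0.2, 0.5, 0.0]
opening: 0.0002
grasp_force: 0.0
```

```bash
python3 - <<'E'
from h import *
o=telemetry.get_obs(); print(o["time"],o["ee_pos"],o["wrist_force"])
p,d=camera("wrist"); cv2.imwrite("pics/end.png",p[:,:,::-1])
E
```

```text
15.15 [0.60617366 0.05374408 0.18102402] [0.16555906 0.53992375 0.04681782]
```

View pics/end.png

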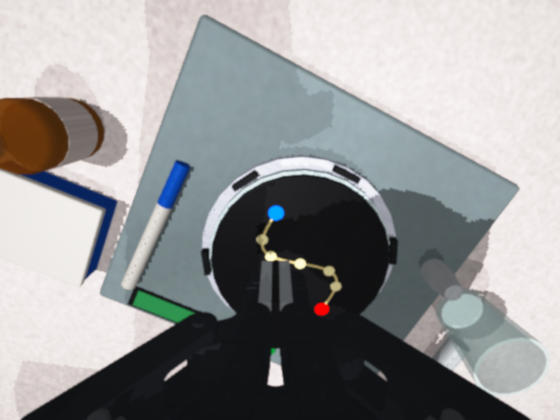

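The dish sits between its lugs with blue at (276,213) and red at (321,309). The pen and objective haven't moved and nothing is touching, so I'll hand the job in.

```bash
python3 -c "
from workcell import workorder
print(workorder.job_done())"
```

```text
the job is handed in; nothing more can be done
None
```

I traced the streak from the red dot through all five colonies to the blue dot in one contact, with the platen about 7 mm down by my estimate, then lifted straight off at 15 s with the dish still in place, and handed the job in; no verdict was returned.

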